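# Lay a washed turbo rotor in the balancing cradle with the tongs and shut the keeper

### The arm

A 6-joint arm with a two-finger parallel gripper is mounted at the origin on the work surface. World frame = base frame: x ahead of the robot, y to its left, z up, the work surface at z = 0. Lengths are in mm, angles in rad, forces in N, time in s.
With the tool pointing down it reaches from about 300 to 875 mm from the base axis. Payload 6.4 kg.
Tool frame: the origin (TCP) lies where the fingers leave the gripper's body, on its centre line; the fingertips stand 64 mm ahead of it and the grasp point (between the pads) lies 45 mm ahead of it (tip_reach is the distance from the TCP to the fingertips, in mm); z points along the fingers, y is the line along which they close (so a half turn about z gives the same grasp; the last joint's range is limited). The gripper opens to 88 mm and grips with 3 to 60 N. Pads are 18 mm wide; open, the fingers measure 123 mm over their backs; the gripper's body (75 mm by 187 mm) begins 45 mm behind the grasp point.
Start: joints at [0.922, 0.181, 1.607, -0, 1.354, -0.206], TCP at [246.362, 519.565, 302.714] pointing down, gripper open.
Joint ranges: [-2.99, 2.99], [-0.89, 2.07], [0.3, 2.58], [-1.14, 4.28], [0, 2.63], [-3.12, 3.12]. Speed limits (rad/s): [2.57, 2.57, 3.01, 3.14, 3.14, 3.14].

### API

Orientations are given as a unit quaternion [w, x, y, z].
In Python, from rig import * gives the robot as it stands.
- The arm moves only by the shell command python3 -m pendant 'ROWS' [FORCE]. ROWS is JSON, a list of rows, each a list of 7 numbers: the turn, a rotation vector about the tool's x, y, z in degrees, then the shift along the tool's x, y, z in cm, then the closure, from 0 (fully open) to 1 (shut). In form: [[wx, wy, wz, dx, dy, dz, jaw], ...]. A call has 1 to 20 rows; each row is the pose to reach, as a shift and turn from the pose commanded when the call began, along the tool's axes at that moment; what a row does not reach only later rows make up. A row lasts 1/12 s, in which the tool goes at most 41.7 mm and 7.16 degrees, less where a joint would pass 70% of its speed; a pose out of reach is approached as far as the arm can. A call with a gripper value outside its range is refused whole. The fingers move at their own pace and stop on an object; FORCE is the grip in N (left out, the last holds). Time passes only in rows, so rows that repeat a pose let the fingers close. It gives the time, the measured TCP pose, the force and the opening at its end, in the units of the state.
- sense(): the state, without advancing time (a new reading comes with each control period).
- read_camera(name): name is "scene" or "top"; returns the picture (420x560x3 uint8, red, green, blue); there is no depth.
- camera_params(name): a dict with "K" (3x3 intrinsics, pixels), "extrinsics" (4x4, takes a point from camera to world coordinates). Camera axes: x right, y up, looking along -z (the intrinsics and any distortion apply to the point x, -y, -z); pixel columns grow to the right and rows downward; lengths in mm; the calibration is good to about 2 mm. A picture is of the moment at which its call begins. camera_params takes no time and is no camera call.
- sign_off(): hands the job in, once; it reports no verdict.
The state is a dict: "clock": time; "qpos": joint angles; "qvel": joint speeds; "joint_torque": joint torques, N m; "eef_pos": TCP position; "tool_rot": TCP orientation; "force": force on the tool from outside, world axes, zero at the start; "wrist_torque": the same for the moment, N m; "finger_gap": finger opening in mm.
Only numpy, scipy, OpenCV 4.12 (cv2) and the standard library are available. Lean on these libraries where they do the work, as an engineer would, in place of code of your own. Each camera call takes 0.05 s, during which the arm holds its last target. There are 200 camera calls.

### The job

Take the tongs from their holder and use them to lift the washed turbo rotor off the drain rack by the middle of its shaft, then lay it gently in the two V supports of the balancing cradle, turbine wheel at the air-nozzle end and each wheel clear outside its support. Swing the keeper bar down over the shaft until it clicks fully home, and stand the tongs back in their holder. The gripper itself must never touch the rotor, do not let the rotor fall, and leave the pulley, the coupling and the spanner where they are.

Things in the scene. Friction and masses are not known exactly. Their poses are not given: they have to be found in the camera images.
- tongs: Spring tongs, steel with black finger grips and jaws, 138 mm long, 130 g, upright in their holder, bow up. Origin: midway between the jaw tips, at tip level; z runs up to the bow; the two arms spread and close symmetrically along y. They spring open by themselves: about 4 N at each finger grip when nearly free, 9 N when closed.
- tongs_pinch (a point): Middle between the finger grips, 96 mm above the tips, bow top 42 mm higher. Pinch the grips along y (each 22 mm wide in x, 30 mm tall): 48 mm over them when free, about 38 mm with the jaws shut on the rotor shaft. Between 38 and 47 mm the spring keeps the tongs held in the gripper; above 41 mm the jaws let the shaft go.
- holder: Fixed aluminium pocket on a 70 x 100 mm dark foot, for the tongs. Origin: centre of the underside. The pocket is open at the top, 28 mm (x) by 70 mm (y) inside, floor 6 mm and rim 60 mm above the origin. The tongs stand in it with their origin 6 mm above the holder's and their y along the holder's y.
- tray: Fixed sheet-metal drip tray, 200 (x) x 160 (y) x 20 mm, perforated floor 12 mm up, with a grey plastic drain rack of two V supports (8 mm thick, 26 mm either side of the middle along x). Origin: centre of the underside. The rotor starts in the Vs, its axis along the tray's x, 62 mm above the origin.
- rotor: Turbocharger rotor, about 360 g: a 12 mm steel shaft along x, a dark turbine wheel at +x (52 mm diameter, 40 to 69 mm from the middle), a bright compressor wheel at -x (60 mm diameter, 40 to 70 mm, then a nut to 80 mm). Origin: on the axis midway between the wheels, the balance point. 80 mm of shaft is bare, 44 mm of it between the V supports.
- rotor_turbine (a point): A point on the rotor's axis in the turbine wheel, 50 mm from the rotor's origin along +x.
- cradle: Fixed balancing cradle: steel base plate 170 (x) x 130 (y) x 14 mm, two aluminium V supports (8 mm thick, 26 mm either side of the middle along x, mouth 37 mm wide). Origin: centre of the underside. Brass air nozzle at the +x end. At x = 0 a hinge post (y +52 mm) and a catch post (y -52 mm, its housing 102 mm high), inner faces 44 mm from the shaft line.
- cradle_seat (a point): Where the rotor's origin belongs: on the shaft line (along the cradle's x) midway between the V supports, 70 mm above the cradle's origin.
- keeper (a joint): Keeper bar angle, rad: 0 = shut, level over the shaft; 1.57 = upright; up to 2.3 = leaning back to cradle +y. It stays where it is left. A sprung ball at the catch resists from 0.18 rad; about 3 N on the tab pushes the bar past it and below 0.05 rad it snaps home. The steel bar is 8 mm thick, 16 mm wide and reaches 142 mm from the hinge axis.
- keeper_pivot (a point): Middle of the keeper's hinge axis, which runs along the cradle's x, 52 mm to the cradle's +y side and 83 mm above its origin.
- keeper_tab (a point): Middle of the upper face of the keeper's thumb tab (26 mm wide, 28 mm long), 128 mm from the hinge axis; when shut it faces up, 87 mm above the cradle's origin, 76 mm to its -y side.
- pulley: Bystander: loose grooved bronze drive pulley, 72 mm diameter, 75 mm high, upright. Origin: centre of the underside.
- coupling: Bystander: loose brass air coupling, 30 mm diameter, 60 mm high, upright. Origin: centre of the underside.
- wrench: Bystander: steel spanner lying flat, 160 mm long. Origin: centre of the underside.
- tongs_jaws (a point): Middle between the jaws, 8 mm above the tips: where a gripped shaft's axis lies. Jaws 20 mm wide in x, 49 mm apart (57 mm over their backs) when free, with 4 mm inward lips at the tips that reach under the shaft. The jaws move 3.7 times as far as the grips.
There are look-alikes about, which are no part of the job. What is shaped like the holder but orange or purple is not meant.

How it is judged (in metres and radians):
On the way, in this order (a step that is already met when the one before it is completed fails the run):
1. the rotor hangs in the tongs by the middle of its shaft, lifted clear of the drain rack (contact force between tongs and rotor above 0.5 N and z of rotor in the frame of tray above 0.09 m and contact force between rotor and tray below 0.05 N and distance between tongs_jaws and rotor below 0.02 m), for 0.2 s.
2. the rotor lies in both V supports of the cradle, let go by the tongs (x of rotor in the frame of cradle between -0.01 and 0.01 m and y of rotor in the frame of cradle between -0.004 and 0.004 m and z of rotor in the frame of cradle between 0.065 and 0.075 m and angle between the x axis of rotor and the x axis of cradle, either way round below 0.08 rad and x of rotor_turbine in the frame of cradle above 0.03 m and linear speed of rotor below 0.02 m/s and contact force between tongs and rotor below 0.1 N), for 0.2 s.
At the end, for the whole second after the job is handed in: Rotor at rest in both cradle Vs (middle within 10 mm along, 4 mm across, 5 mm in height of the seat, axis within 0.08 rad), turbine at the nozzle end; keeper below 0.035 rad; tongs at rest upright (0.15 rad) on the pocket floor, within 12 mm of the holder's middle (x of rotor in the frame of cradle between -0.01 and 0.01 m and y of rotor in the frame of cradle between -0.004 and 0.004 m and z of rotor in the frame of cradle between 0.065 and 0.075 m and angle between the x axis of rotor and the x axis of cradle, either way round below 0.08 rad and x of rotor_turbine in the frame of cradle above 0.03 m and linear speed of each of rotor, tongs below 0.02 m/s and value of joint keeper below 0.035 rad and horizontal distance between tongs and holder below 0.012 m and z of tongs in the frame of holder between 0.002 and 0.011 m and angle between tongs's own z axis and vertical below 0.15 rad); the robot touches nothing.
It fails at once if the gripper or arm touches the rotor (contact force between any of the fingers, the arm and rotor above 0.5 N).
It fails at once if the rotor is let fall: faster than 0.45 m/s (a drop of about 10 mm) out of the tongs (contact force between tongs and rotor below 0.05 N and linear speed of rotor above 0.45 m/s).
It fails at once if the bronze pulley is moved by more than 20 mm (distance of pulley from where it was at the start of the episode above 0.02 m).
It fails at once if the brass coupling is moved by more than 20 mm (distance of coupling from where it was at the start of the episode above 0.02 m).
It fails at once if the spanner is moved by more than 20 mm (distance of wrench from where it was at the start of the episode above 0.02 m).
It also fails if it takes over 61 s, if anything falls off the work surface, if the arm or the gripper's body presses on something with over 40 N, if the wrist force passes 120 N, or if a joint passes its speed limit or range.

## Working session

There is one attempt and no reset: what is moved stays moved. The work goes in short steps, Python scripts to look and compute and a shell command to move; the robot and the scene stay as the last step left them, time stands still between calls to the robot, and variables do not carry over. Pictures are saved under pics/ and viewed, on a budget of 10 in all, crops included, one or two more only if the job needs it, and the job is handed in when it is done.

```bash
mkdir -p pics
python3 - <<'E'
from rig import *
import cv2
for n in("scene","top"):
    im=read_camera(n); cv2.imwrite(f"pics/{n}0.png",im[:,:,::-1])
    p=camera_params(n); print(n,p)
print(sense())
E
```

```text
scene {'K': array([[385.1760806 ,   0.        , 278.59898355],
       [  0.        , 385.1760806 , 203.22350816],
       [  0.        ,   0.        ,   1.        ]]), 'extrinsics': array([[-5.09317276e-01, -5.20070395e-01,  6.85654940e-01,
         1.10913660e+03],
       [ 8.60287788e-01, -3.28408821e-01,  3.89939185e-01,
         3.58314941e+02],
       [ 2.23793046e-02,  7.88463335e-01,  6.14674496e-01,
         6.39560943e+02],
       [ 0.00000000e+00,  0.00000000e+00,  0.00000000e+00,
         1.00000000e+00]])}
top {'K': array([[542.10660488,   0.        , 290.48392627],
       [  0.        , 542.10660488, 215.73686679],
       [  0.        ,   0.        ,   1.        ]]), 'extrinsics': array([[-2.53846101e-03,  9.83905090e-01, -1.78673809e-01,
         3.41775594e+02],
       [-9.99820314e-01, -5.85367397e-03, -1.80298095e-02,
         1.23151660e+01],
       [-1.87855195e-02,  1.78595936e-01,  9.83743155e-01,
         1.18398140e+03],
       [ 0.00000000e+00,  0.00000000e+00,  0.00000000e+00,
         1.00000000e+00]])}
{'clock': 0.1, 'qpos': array([ 9.21693384e-01,  1.81449220e-01,  1.60792596e+00,  2.21051277e-05,
        1.35379929e+00, -2.06337676e-01]), 'qvel': array([-1.46052306e-03,  8.89637582e-06, -1.04383071e-03, -1.99564622e-03,
       -2.65694106e-05, -3.17544363e-03]), 'joint_torque': array([-1.38415617e-03, -4.34826100e+01, -3.42692614e+01,  7.03171687e-02,
        3.39981448e-02, -1.76864552e-05]), 'eef_pos': array([246.10959801, 519.23450795, 301.90133341]), 'tool_rot': array([-3.37885957e-04,  2.19580983e-01,  9.75593956e-01, -7.15181620e-04]), 'force': array([-0.71163119,  0.49068756, -0.42453007]), 'wrist_torque': array([ 0.02333353, -0.04320582, -0.02126943]), 'finger_gap': 87.7096998913059}
```

View pics/scene0.png

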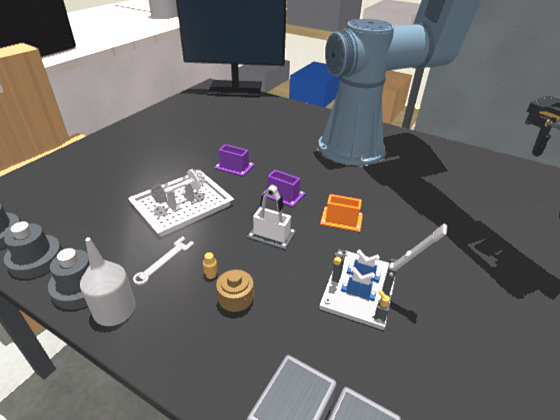

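View pics/top0.png

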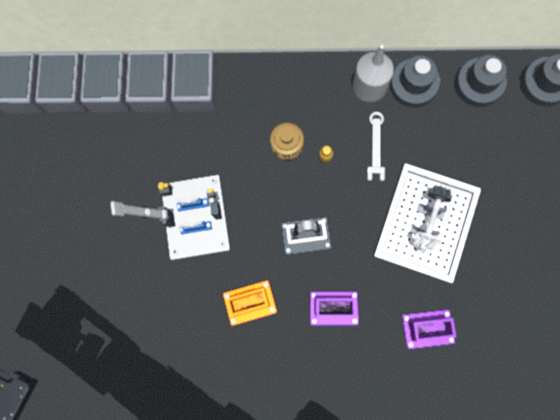

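```bash
cat > h.py <<'E'
import numpy as np, cv2
from rig import *
def ray(n,u,v,z):
    p=camera_params(n);K=p["K"];E=p["extrinsics"]
    d=np.linalg.inv(K)@[u,v,1]; d=E[:3,:3]@[d[0],-d[1],-d[2]]; o=E[:3,3]
    return o+d*(z-o[2])/d[2]
def proj(n,P):
    p=camera_params(n);E=p["extrinsics"]
    c=E[:3,:3].T@(np.array(P,float)-E[:3,3]); q=p["K"]@[c[0],-c[1],-c[2]]; return q[:2]/q[2]
def pic(name,items):  # items: (img,u0,v0,w,h); each scaled to 400x300, tiled 2 wide
    t=[cv2.resize(i[v:v+h,u:u+w,::-1],(400,300),interpolation=cv2.INTER_CUBIC) for i,u,v,w,h in items]
    rows=[np.hstack(t[k:k+2]) for k in range(0,len(t),2)]
    cv2.imwrite(f"pics/{name}.png",np.vstack(rows))
E
python3 - <<'E'
from h import *
t=read_camera("top");s=read_camera("scene")
np.save("t0.npy",t);np.save("s0.npy",s)
pic("crop1",[(t,372,160,120,90*4//3*3//4+30),(t,105,170,134,100),(t,260,190,100,75),(s,300,215,160,120)])
# white masks
hsv=cv2.cvtColor(t,cv2.COLOR_RGB2HSV)
m=((hsv[...,2]>150)&(hsv[...,1]<60)).astype(np.uint8); m[:125]=0
for k in (1,3):
  mm=cv2.morphologyEx(m,cv2.MORPH_CLOSE,np.ones((k,k)))
  for c in cv2.findContours(mm,cv2.RETR_EXTERNAL,cv2.CHAIN_APPROX_NONE)[0]:
    if cv2.contourArea(c)>300:
        r=cv2.minAreaRect(c); z={0:20}.get(0); 
        u=r[0][0]; z=20 if u>370 else 14 if u<240 else 60
        b=cv2.boxPoints(r)
        w=np.array([ray("top",*q,z)[:2] for q in b]);print(k,r,z,"\n",w.round(1).tolist(),w.mean(0).round(1),np.linalg.norm(np.diff(w,axis=0),axis=1).round(1))
E
```

```text
1 ((305.1232604980469, 231.53640747070312), (22.17726707458496, 44.406715393066406), 82.50414276123047) 60 
 [[529.6, 51.5], [541.4, -41.1], [494.7, -46.5], [483.0, 45.5]] [512.2   2.3] [93.4 47.  92.7]
1 ((138.3981475830078, 210.03903198242188), (56.298709869384766, 13.035542488098145), 5.599339485168457) 14 
 [[561.0, 433.1], [590.3, 432.0], [577.1, 306.6], [548.0, 308.3]] [569.1 370. ] [ 29.3 126.1  29.2]
1 ((194.11997985839844, 216.83999633789062), (77.78174591064453, 60.811187744140625), 81.8698959350586) 14 
 [[631.0, 327.8], [649.8, 193.6], [477.1, 166.0], [459.0, 296.7]] [554.2 246. ] [135.4 174.9 131.9]
1 ((428.2912292480469, 222.59585571289062), (83.50517272949219, 99.90560913085938), 18.21709632873535) 20 
 [[462.1, -143.3], [672.4, -218.5], [611.9, -389.0], [405.8, -309.6]] [ 538.1 -265.1] [223.3 180.9 220.9]
1 ((375.5, 152.5), (55.0, 17.0), 90.0) 20 
 [[759.2, -138.7], [758.8, -176.7], [631.9, -172.5], [632.2, -135.2]] [ 695.5 -155.8] [ 38.  127.   37.3]
3 ((305.564697265625, 235.49148559570312), (30.134992599487305, 44.563262939453125), 82.50414276123047) 60 
 [[529.5, 51.8], [541.4, -41.1], [478.2, -48.4], [466.4, 43.6]] [503.9   1.5] [93.7 63.7 92.8]
3 ((169.47296142578125, 220.83786010742188), (76.77433013916016, 112.1201171875), 80.53767395019531) 14 
 [[610.0, 440.2], [650.4, 194.2], [480.5, 163.1], [441.4, 402.8]] [545.6 300.1] [249.2 172.8 242.9]
3 ((428.2912292480469, 222.59585571289062), (83.50517272949219, 99.90560913085938), 18.21709632873535) 20 
 [[462.1, -143.3], [672.4, -218.5], [611.9, -389.0], [405.8, -309.6]] [ 538.1 -265.1] [223.3 180.9 220.9]
3 ((375.5, 152.5), (55.0, 17.0), 90.0) 20 
 [[759.2, -138.7], [758.8, -176.7], [631.9, -172.5], [632.2, -135.2]] [ 695.5 -155.8] [ 38.  127.   37.3]
```

View pics/crop1.png

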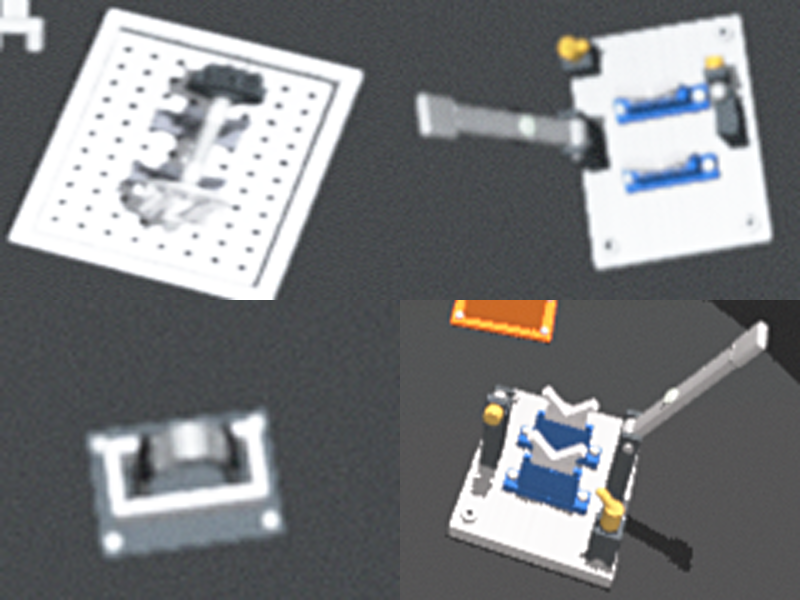

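```bash
cat >> h.py <<'E'
def tri(a,b):
    A=[];B=[]
    for n,q in(("top",a),("scene",b)):
        o=camera_params(n)["extrinsics"][:3,3]; d=ray(n,*q,0)-o; d/=np.linalg.norm(d)
        M=np.eye(3)-np.outer(d,d); A.append(M);B.append(M@o)
    x=np.linalg.lstsq(np.vstack(A),np.hstack(B),rcond=None)[0]
    return x.round(1),[np.linalg.norm(proj(n,x)-q).round(1) for n,q in(("top",a),("scene",b))]
E
python3 - <<'E'
from h import *
t=np.load("t0.npy");s=np.load("s0.npy")
print("tabtip",tri((112,209),(444,228)))
# holder foot: gray mask brighter than table
g=cv2.cvtColor(t,cv2.COLOR_RGB2GRAY).astype(int)
print("table",t[260,290],"foot",t[247,306])
m=np.zeros_like(g,np.uint8); m[205:262,270:342]=(g[205:262,270:342]>85); m=cv2.morphologyEx(m,cv2.MORPH_CLOSE,np.ones((5,5)))
for c in cv2.findContours(m,0,1)[0]:
    if cv2.contourArea(c)>200:
        r=cv2.minAreaRect(c);print(r)
        w=np.array([ray("top",*q,5)[:2] for q in cv2.boxPoints(r)]);print(w.round(1).tolist(),w.mean(0),np.linalg.norm(np.diff(w,axis=0),axis=1))
for q in [(439.5,200),(430.5,234)]: print("shaft",ray("top",*q,62).round(1))
pic("crop2",[(t,405,175,60,45),(t,405,210,60,45),(s,125,160,120,90),(s,240,175,80,60)])
E
```

```text
tabtip (array([534. , 359.4, 206.8]), [np.float64(0.4), np.float64(0.4)])
table [75 73 78] foot [128 139 147]
((305.7342529296875, 235.21804809570312), (33.23784637451172, 47.154510498046875), 82.23483276367188)
[[542.1, 56.8], [555.8, -46.4], [482.7, -55.1], [469.2, 46.9]] [512.45011335   0.56317521] [104.10931569  73.6667272  102.95900166]
shaft [ 577.3 -280.8   62. ]
shaft [ 505.2 -258.4   62. ]
```

View pics/crop2.png

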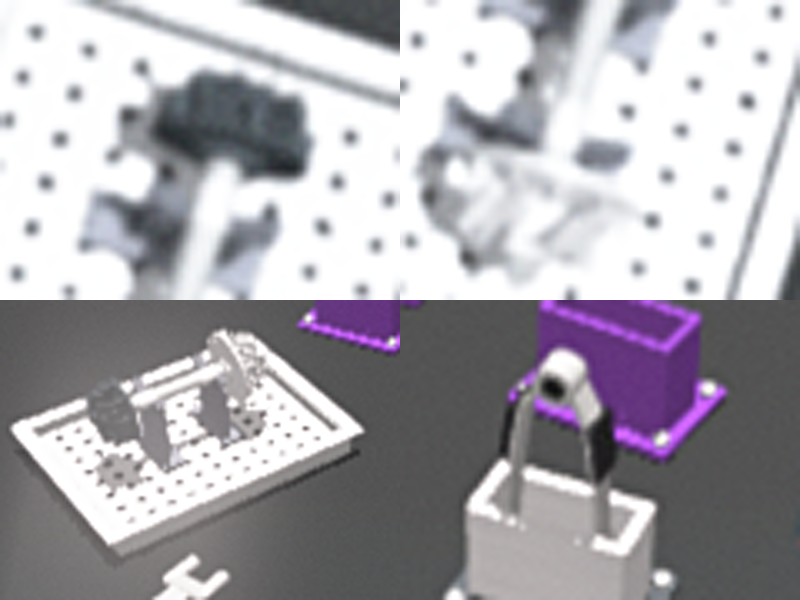

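```bash
cat >> h.py <<'E'
from scipy.spatial.transform import Rotation as R
def go(P,yaw):  # target TCP (mm), tool-down, tool y at yaw deg -> row numbers
    s=sense(); q=s["tool_rot"]; T=R.from_quat([q[1],q[2],q[3],q[0]])
    a=np.radians(yaw); y=np.array([np.cos(a),np.sin(a),0]); z=np.array([0,0,-1.]); x=np.cross(y,z)
    G=R.from_matrix(np.c_[x,y,z])
    w=np.degrees((T.inv()*G).as_rotvec()); d=T.inv().apply(np.array(P)-s["eef_pos"])/10
    print("row",w.round(2),d.round(2),"| clock %.2f gap %.1f pos"%(s["clock"],s["finger_gap"]),s["eef_pos"].round(1),"F",s["force"].round(1),"q",s["qpos"].round(2))
E
python3 - <<'E'
from h import *
print("bow",tri((306.3,227),(272.6,189.4)), ray("top",306.3,227.5,142))
go((512.5,.6,250),97.2)
E
```

```text
bow (array([509.7,   0.8, 134.5]), [np.float64(0.1), np.float64(0.1)]) [507.58937998   0.70225932 142.        ]
row [-6.000e-02 -3.000e-02 -3.257e+01] [-46.29 -35.46   5.24] | clock 0.20 gap 88.3 pos [246.2 519.4 302.2] F [ 0.1  0.7 -0.3] q [ 0.92  0.18  1.61 -0.    1.35 -0.21]
```

Candidates for the holder in the top view: aluminium with tongs at (306,236), orange at (250,303), purple at (335,309) and (430,329). I choose the aluminium one; the crop shows the tongs in it. The dark turbine wheel (438,193) points to world +x, and the nozzle is also at the cradle's world +x end.

```bash
python3 -m pendant '[[0,0,-32.6,-46.3,-35.5,2.5,0],[0,0,-32.6,-46.3,-35.5,2.5,0],[0,0,-32.6,-46.3,-35.5,2.5,0],[0,0,-32.6,-46.3,-35.5,2.5,0],[0,0,-32.6,-46.3,-35.5,2.5,0],[0,0,-32.6,-46.3,-35.5,2.5,0],[0,0,-32.6,-46.3,-35.5,2.5,0],[0,0,-32.6,-46.3,-35.5,2.5,0],[0,0,-32.6,-46.3,-35.5,2.5,0],[0,0,-32.6,-46.3,-35.5,2.5,0],[0,0,-32.6,-46.3,-35.5,2.5,0],[0,0,-32.6,-46.3,-35.5,2.5,0],[0,0,-32.6,-46.3,-35.5,2.5,0],[0,0,-32.6,-46.3,-35.5,2.5,0],[0,0,-32.6,-46.3,-35.5,5.2,0],[0,0,-32.6,-46.3,-35.5,5.2,0],[0,0,-32.6,-46.3,-35.5,5.2,0],[0,0,-32.6,-46.3,-35.5,5.2,0]]' 30
python3 - <<'E'
from h import *
go((511.5,.6,150),97.2)
s=read_camera("scene");t=read_camera("top")
pic("crop3",[(s,220,130,120,90),(t,250,180,120,90)])
E
```

```text
clock: 1.7
eef_pos: [512.3, 0.8, 250.7]
tool_rot: [-0.0, -0.063, 0.998, 0.0]
force: [0.3, 0.0, -0.5]
finger_gap: 87.8
row [ 0.04 -0.04  0.02] [ 0.07 -0.02 10.07] | clock 1.70 gap 87.8 pos [512.3   0.8 250.7] F [ 0.3  0.  -0.5] q [-0.23  0.1   1.81  0.    1.23 -1.93]
```

View pics/crop3.png

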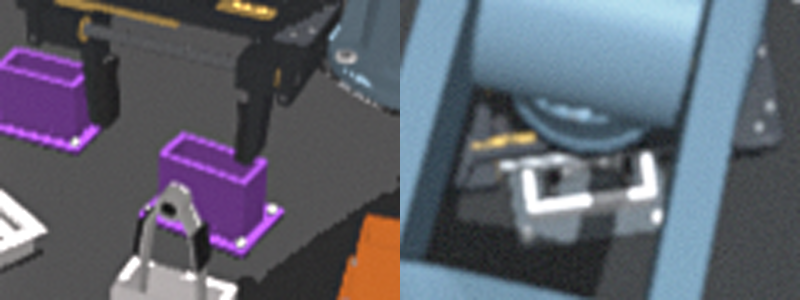

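```bash
python3 -m pendant '[[0,0,0,0.1,0,3,0],[0,0,0,0.1,0,6,0],[0,0,0,0.1,0,8,0],[0,0,0,0.1,0,9.2,0],[0,0,0,0.1,0,10,0],[0,0,0,0.1,0,10,0],[0,0,0,0.1,0,10,0.49],[0,0,0,0.1,0,10,0.49],[0,0,0,0.1,0,10,0.49],[0,0,0,0.1,0,10,0.49],[0,0,0,0.1,0,10,0.49],[0,0,0,0.1,0,10,0.49],[0,0,0,0.1,0,10,0.49],[0,0,0,0.1,0,10,0.49],[0,0,0,0.1,0,10,0.49],[0,0,0,0.1,0,10,0.49]]' 30
python3 - <<'E'
from h import *
go((511.5,.6,250),97.2)
E
```

```text
clock: 3.13
eef_pos: [511.6, 0.4, 150.7]
tool_rot: [-0.0, -0.063, 0.998, 0.0]
force: [0.5, 0.7, 0.8]
finger_gap: 44.8
row [ 0.02 -0.    0.02] [ 0.01  0.03 -9.93] | clock 3.13 gap 44.8 pos [5.116e+02 4.000e-01 1.507e+02] F [0.5 0.7 0.8] q [-0.23  0.24  1.88  0.    1.02 -1.93]
```

```bash
python3 -m pendant '[[0,0,0,0,0,-0.8,0.49],[0,0,0,0,0,-2,0.49],[0,0,0,0,0,-4,0.49],[0,0,0,0,0,-7,0.49],[0,0,0,0,0,-10,0.49],[0,0,0,0,0,-11,0.49],[0,0,0,0,0,-11,0.49],[0,0,0,0,0,-11,0.49]]'
python3 - <<'E'
from h import *
go((538.3,-265.4,262),70.4)
E
```

```text
clock: 3.8
eef_pos: [511.5, 0.3, 260.4]
tool_rot: [0.0, -0.063, 0.998, -0.0]
force: [-0.4, 0.0, -1.6]
finger_gap: 44.8
row [-1.000e-02  3.000e-02  2.683e+01] [  0.68 -26.69  -0.15] | clock 3.80 gap 44.8 pos [5.115e+02 3.000e-01 2.604e+02] F [-0.4  0.  -1.6] q [-0.23  0.08  1.81 -0.    1.25 -1.93]
```

Force −1.6 N: the tongs' weight is held. On to the rack.

```bash
python3 -m pendant '[[0,0,5,0.1,-2,0,0.49],[0,0,10,0.2,-5,0,0.49],[0,0,15,0.4,-8.5,0,0.49],[0,0,20,0.5,-12,0,0.49],[0,0,24,0.6,-15.5,0,0.49],[0,0,26.8,0.7,-19,0,0.49],[0,0,26.8,0.7,-22,0,0.49],[0,0,26.8,0.7,-24.5,0,0.49],[0,0,26.8,0.7,-26,0,0.49],[0,0,26.8,0.7,-26.7,0,0.49],[0,0,26.8,0.7,-26.7,0,0.49],[0,0,26.8,0.7,-26.7,0,0.49],[0,0,26.8,0.7,-26.7,0,0.49]]'
python3 - <<'E'
from h import *
go((538.3,-265.4,198),70.4)
s=read_camera("scene");t=read_camera("top")
pic("crop4",[(s,110,100,160,120),(t,350,150,160,120)])
E
```

```text
clock: 4.88
eef_pos: [538.1, -263.9, 260.2]
tool_rot: [-0.001, 0.169, 0.986, 0.0]
force: [-0.9, 0.4, -1.8]
finger_gap: 45.1
row [ 0.04 -0.07  0.1 ] [-0.07 -0.14  6.22] | clock 4.88 gap 45.1 pos [ 538.1 -263.9  260.2] F [-0.9  0.4 -1.8] q [-0.65  0.27  1.58  0.    1.29 -1.88]
```

View pics/crop4.png

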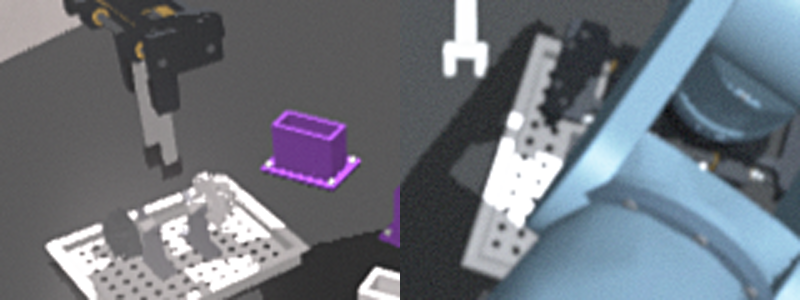

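```bash
python3 -m pendant '[[0,0,0,-0.1,-0.1,1,0.48],[0,0,0,-0.1,-0.1,2,0.48],[0,0,0,-0.1,-0.1,3,0.48],[0,0,0,-0.1,-0.1,3.8,0.48],[0,0,0,-0.1,-0.1,4.5,0.48],[0,0,0,-0.1,-0.1,5.2,0.48],[0,0,0,-0.1,-0.1,5.8,0.48],[0,0,0,-0.1,-0.1,6.2,0.48],[0,0,0,-0.1,-0.1,6.2,0.48],[0,0,0,-0.1,-0.1,6.2,0.48],[0,0,0,-0.1,-0.1,6.2,0.48]]'
python3 - <<'E'
from h import *
go((538.3,-265.4,198),70.4)
s=read_camera("scene")
pic("crop5",[(s,130,140,100,75)])
E
```

```text
clock: 5.9
eef_pos: [539.1, -267.0, 199.2]
tool_rot: [0.0, 0.17, 0.985, -0.0]
force: [0.8, -0.2, -0.5]
finger_gap: 45.9
row [-0.02  0.05  0.03] [0.13 0.12 0.12] | clock 5.90 gap 45.9 pos [ 539.1 -267.   199.2] F [ 0.8 -0.2 -0.5] q [-0.66  0.35  1.62 -0.    1.17 -1.89]
```

View pics/crop5.png

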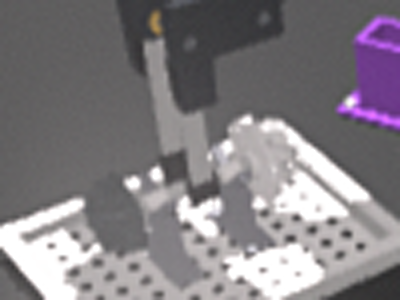

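```bash
python3 -m pendant '[[0,0,0,0.1,0.1,0.1,0.48],[0,0,0,0.1,0.1,0.1,0.52],[0,0,0,0.1,0.1,0.1,0.55],[0,0,0,0.1,0.1,0.1,0.6],[0,0,0,0.1,0.1,0.1,0.6],[0,0,0,0.1,0.1,0.1,0.6],[0,0,0,0.1,0.1,0.1,0.6],[0,0,0,0.1,0.1,0.1,0.6],[0,0,0,0.1,0.1,0.1,0.6]]' 45
python3 -m pendant '[[0,0,0,0,0,-0.2,0.6],[0,0,0,0,0,-0.5,0.6],[0,0,0,0,0,-0.9,0.6],[0,0,0,0,0,-1.4,0.6],[0,0,0,0,0,-2,0.6],[0,0,0,0,0,-2,0.6]]'
python3 - <<'E'
from h import *
go((538.3,-265.4,300),70.4)
E
```

```text
clock: 6.7
eef_pos: [538.1, -265.3, 197.4]
tool_rot: [-0.0, 0.17, 0.985, 0.0]
force: [1.1, 0.4, -4.5]
finger_gap: 37.0
clock: 7.2
eef_pos: [539.0, -266.0, 219.7]
tool_rot: [0.001, 0.17, 0.985, -0.001]
force: [-0.1, -0.9, -4.6]
finger_gap: 37.4
row [-0.06  0.16  0.03] [ 0.06  0.03 -8.03] | clock 7.20 gap 37.4 pos [ 539.  -266.   219.7] F [-0.1 -0.9 -4.6] q [-0.66  0.32  1.61 -0.    1.21 -1.88]
```

```bash
python3 -m pendant '[[0,0,0,0,0,-1.5,0.6],[0,0,0,0,0,-3.5,0.6],[0,0,0,0,0,-5.5,0.6],[0,0,0,0,0,-7.5,0.6],[0,0,0,0,0,-8.5,0.6],[0,0,0,0,0,-8.5,0.6],[0,0,0,0,0,-8.5,0.6],[0,0,0,0,0,-8.5,0.6],[0,0,0,0,0,-8.5,0.6]]'
python3 - <<'E'
from h import *
go((555.4,247.4,300),98.5)
s=read_camera("scene")
pic("crop6",[(s,110,60,160,120)])
E
```

```text
clock: 7.95
eef_pos: [537.6, -265.0, 300.8]
tool_rot: [-0.001, 0.17, 0.985, 0.001]
force: [0.7, 0.6, -4.4]
finger_gap: 37.2
row [  0.09  -0.15 -28.07] [15.49 48.87  0.17] | clock 7.95 gap 37.2 pos [ 537.6 -265.   300.8] F [ 0.7  0.6 -4.4] q [-0.66  0.24  1.54 -0.    1.36 -1.88]
```

View pics/crop6.png

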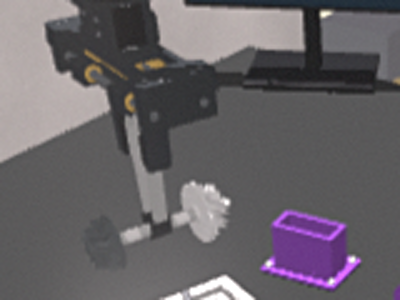

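```bash
python3 -m pendant '[[0,0,-1,0.3,1,0,0.6],[0,0,-2,1,3,0,0.6],[0,0,-4,1.9,6,0,0.6],[0,0,-6,2.8,9,0,0.6],[0,0,-8,3.8,12,0,0.6],[0,0,-10,4.75,15,0,0.6],[0,0,-12,5.7,18,0,0.6],[0,0,-14,6.65,21,0,0.6],[0,0,-16,7.6,24,0,0.6],[0,0,-18,8.55,27,0,0.6],[0,0,-20,9.5,30,0,0.6],[0,0,-22,10.45,33,0,0.6],[0,0,-24,11.4,36,0,0.6],[0,0,-26,12.35,39,0,0.6],[0,0,-28,13.3,42,0,0.6],[0,0,-28,14.2,45,0,0.6],[0,0,-28,15,47.4,0,0.6],[0,0,-28,15.5,48.9,0,0.6],[0,0,-28,15.5,48.9,0,0.6],[0,0,-28,15.5,48.9,0,0.6]]'
python3 - <<'E'
from h import *
go((555.4,247.4,215),98.5)
s=read_camera("scene");t=read_camera("top")
pic("crop7",[(s,290,130,200,150),(t,110,140,160,120)])
E
```

```text
clock: 9.67
eef_pos: [555.1, 248.4, 302.0]
tool_rot: [-0.001, -0.075, 0.997, -0.0]
force: [0.4, -0.6, -4.9]
finger_gap: 37.4
row [-0.01 -0.08  0.1 ] [-0.02 -0.1   8.7 ] | clock 9.67 gap 37.4 pos [555.1 248.4 302. ] F [ 0.4 -0.6 -4.9] q [ 0.23  0.25  1.52 -0.    1.37 -1.49]
```

View pics/crop7.png

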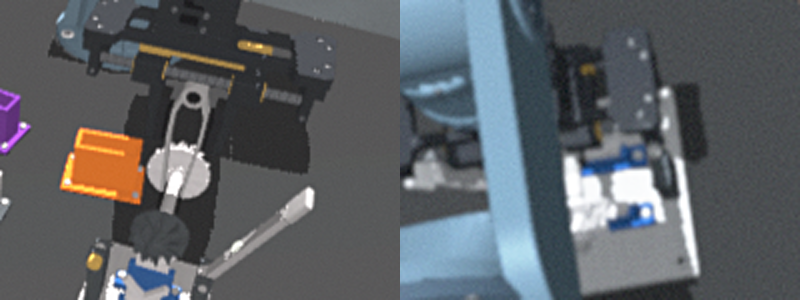

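```bash
python3 -m pendant '[[0,0,0,0,-0.1,0.6,0.6],[0,0,0,0,-0.1,1.6,0.6],[0,0,0,0,-0.1,2.8,0.6],[0,0,0,0,-0.1,4,0.6],[0,0,0,0,-0.1,5,0.6],[0,0,0,0,-0.1,6,0.6],[0,0,0,0,-0.1,7,0.6],[0,0,0,0,-0.1,7.8,0.6],[0,0,0,0,-0.1,8.4,0.6],[0,0,0,0,-0.1,8.4,0.6],[0,0,0,0,-0.1,8.4,0.6]]'
python3 - <<'E'
from h import *
go((555.4,247.4,206),98.5)
s=read_camera("scene")
pic("crop8",[(s,300,170,160,120)])
E
```

```text
clock: 10.68
eef_pos: [556.1, 246.2, 218.5]
tool_rot: [-0.0, -0.074, 0.997, -0.0]
force: [0.3, 0.8, -4.2]
finger_gap: 37.2
row [-0.   -0.03 -0.07] [0.05 0.12 1.25] | clock 10.68 gap 37.2 pos [556.1 246.2 218.5] F [ 0.3  0.8 -4.2] q [ 0.22  0.34  1.59 -0.    1.21 -1.5 ]
```

View pics/crop8.png

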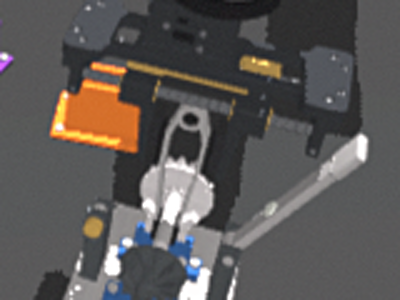

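```bash
python3 -m pendant '[[0,0,0,0,0,0.2,0.6],[0,0,0,0,0,0.4,0.6],[0,0,0,0,0,0.6,0.6],[0,0,0,0,0,0.8,0.6],[0,0,0,0,0,0.9,0.6],[0,0,0,0,0,1,0.6],[0,0,0,0,0,1.05,0.6],[0,0,0,0,0,1.1,0.6],[0,0,0,0,0,1.1,0.6],[0,0,0,0,0,1.1,0.6]]'
python3 -c "
from h import *
go((555.4,247.4,206),98.5)"
```

```text
clock: 11.57
eef_pos: [556.2, 246.2, 207.8]
tool_rot: [0.0, -0.074, 0.997, -0.0]
force: [0.7, 0.3, -4.7]
finger_gap: 37.5
row [-0.    0.   -0.07] [0.06 0.13 0.18] | clock 11.57 gap 37.5 pos [556.2 246.2 207.8] F [ 0.7  0.3 -4.7] q [ 0.22  0.35  1.6  -0.    1.19 -1.5 ]
```

```bash
python3 -m pendant '[[0,0,0,0,0.05,0.05,0.6],[0,0,0,0,0.1,0.1,0.6],[0,0,0,0,0.1,0.15,0.6],[0,0,0,0,0.1,0.2,0.6],[0,0,0,0,0.1,0.2,0.6],[0,0,0,0,0.1,0.2,0.6]]'
python3 -m pendant '[[0,0,0,0,0,0.05,0.6],[0,0,0,0,0,0.1,0.6],[0,0,0,0,0,0.15,0.6],[0,0,0,0,0,0.15,0.6]]'
python3 -c "
from h import *
go((555.4,247.4,206),98.5)"
```

```text
clock: 12.07
eef_pos: [556.2, 247.1, 206.1]
tool_rot: [0.0, -0.073, 0.997, -0.0]
force: [1.0, -0.9, -2.0]
finger_gap: 37.3
clock: 12.4
eef_pos: [556.6, 247.0, 205.3]
tool_rot: [0.001, -0.073, 0.997, -0.0]
force: [-0.7, -3.7, 4.8]
finger_gap: 37.1
row [-0.04  0.09 -0.07] [ 0.12  0.06 -0.07] | clock 12.40 gap 37.1 pos [556.6 247.  205.3] F [-0.7 -3.7  4.8] q [ 0.22  0.35  1.6  -0.    1.19 -1.49]
```

```bash
python3 -m pendant '[[0,0,0,0,0,-0.05,0.58],[0,0,0,0,0,-0.05,0.56],[0,0,0,0,0,-0.05,0.54],[0,0,0,0,0,-0.05,0.52],[0,0,0,0,0,-0.05,0.50],[0,0,0,0,0,-0.05,0.48],[0,0,0,0,0,-0.05,0.48],[0,0,0,0,0,-0.05,0.48],[0,0,0,0,0,-0.05,0.48],[0,0,0,0,0,-0.05,0.48],[0,0,0,0,0,-0.05,0.48]]' 30
python3 - <<'E'
from h import *
go((555.4,247.4,206),98.5)
s=read_camera("scene");
pic("crop9",[(s,300,190,140,105)])
E
```

```text
clock: 13.32
eef_pos: [556.0, 247.2, 204.8]
tool_rot: [0.0, -0.073, 0.997, -0.0]
force: [-0.7, 0.1, -0.5]
finger_gap: 45.9
row [-0.    0.   -0.07] [ 0.06  0.03 -0.12] | clock 13.32 gap 45.9 pos [556.  247.2 204.8] F [-0.7  0.1 -0.5] q [ 0.22  0.35  1.6  -0.    1.19 -1.49]
```

View pics/crop9.png

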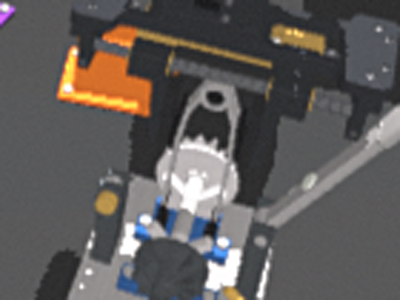

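```bash
python3 -m pendant '[[0,0,0,0,0,-0.4,0.48],[0,0,0,0,0,-0.9,0.48],[0,0,0,0,0,-1.5,0.48],[0,0,0,0,0,-2.2,0.48],[0,0,0,0,0,-3.2,0.48],[0,0,0,0,0,-4.5,0.48],[0,0,0,0,0,-6,0.48],[0,0,0,0,0,-8,0.48],[0,0,0,0,0,-9.5,0.48],[0,0,0,0,0,-9.5,0.48],[0,0,0,0,0,-9.5,0.48]]'
python3 -c "
from h import *
go((511.5,.5,300),97.2)"
```

```text
clock: 14.28
eef_pos: [556.6, 247.4, 301.5]
tool_rot: [0.002, -0.074, 0.997, 0.0]
force: [0.4, -0.1, -2.1]
finger_gap: 45.9
row [0.02 0.19 1.23] [  8.08 -23.76   0.12] | clock 14.28 gap 45.9 pos [556.6 247.4 301.5] F [ 0.4 -0.1 -2.1] q [ 0.22  0.25  1.52  0.    1.36 -1.49]
```

```bash
python3 -m pendant '[[0,0,0,0.7,-2,0,0.48],[0,0,1,1.7,-5,0,0.48],[0,0,1.2,2.7,-8,0,0.48],[0,0,1.2,3.75,-11,0,0.48],[0,0,1.2,4.75,-14,0,0.48],[0,0,1.2,5.8,-17,0,0.48],[0,0,1.2,6.8,-20,0.5,0.48],[0,0,1.2,7.6,-22.4,1.5,0.48],[0,0,1.2,8,-23.6,3,0.48],[0,0,1.2,8.1,-23.8,5,0.48],[0,0,1.2,8.1,-23.8,6.5,0.48],[0,0,1.2,8.1,-23.8,7.5,0.48],[0,0,1.2,8.1,-23.8,7.5,0.48],[0,0,1.2,8.1,-23.8,7.5,0.48]]'
python3 - <<'E'
from h import *
go((511.6,.4,150),97.2)
s=read_camera("scene");
pic("crop10",[(s,215,150,120,90)])
E
```

```text
clock: 15.45
eef_pos: [510.4, 0.2, 224.0]
tool_rot: [-0.001, -0.063, 0.998, 0.0]
force: [0.1, 0.4, 0.7]
finger_gap: 45.9
row [ 0.04 -0.1   0.05] [-0.14 -0.    7.4 ] | clock 15.45 gap 45.9 pos [5.104e+02 2.000e-01 2.240e+02] F [0.1 0.4 0.7] q [-0.23  0.13  1.84  0.    1.18 -1.93]
```

View pics/crop10.png

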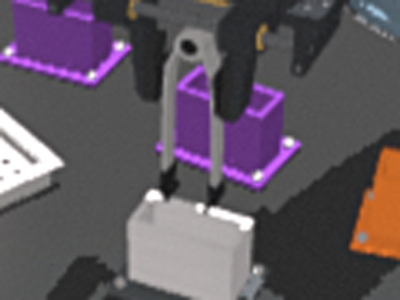

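```bash
python3 -m pendant '[[0,0,0,-0.1,0,1,0.48],[0,0,0,-0.1,0,2,0.48],[0,0,0,-0.1,0,3,0.48],[0,0,0,-0.1,0,4,0.48],[0,0,0,-0.1,0,5,0.48],[0,0,0,-0.1,0,6,0.48],[0,0,0,-0.1,0,6.7,0.48],[0,0,0,-0.1,0,7,0.48],[0,0,0,-0.1,0,7.1,0.48],[0,0,0,-0.1,0,7.1,0.48],[0,0,0,-0.1,0,7.1,0.48]]'
python3 -c "
from h import *
go((511.6,.4,150.5),97.2)"
```

```text
clock: 16.42
eef_pos: [512.1, -0.1, 154.1]
tool_rot: [0.0, -0.063, 0.998, -0.0]
force: [1.1, -0.3, -0.7]
finger_gap: 46.1
row [-0.02  0.04  0.03] [0.05 0.05 0.36] | clock 16.42 gap 46.1 pos [ 5.121e+02 -1.000e-01  1.541e+02] F [ 1.1 -0.3 -0.7] q [-0.23  0.23  1.88 -0.    1.03 -1.93]
```

```bash
python3 -m pendant '[[0,0,0,0,0,0.1,0.48],[0,0,0,0,0,0.2,0.48],[0,0,0,0,0,0.3,0.48],[0,0,0,0,0,0.35,0.48],[0,0,0,0,0,0.35,0.48],[0,0,0,0,0,0.35,0.48]]'
python3 -c "
from h import *
go((511.6,.4,150.5),97.2)"
```

```text
clock: 16.92
eef_pos: [512.2, -0.1, 150.8]
tool_rot: [0.001, -0.063, 0.998, -0.0]
force: [1.3, 0.6, 4.3]
finger_gap: 46.0
row [-0.02  0.07  0.03] [0.06 0.05 0.03] | clock 16.92 gap 46.0 pos [ 5.122e+02 -1.000e-01  1.508e+02] F [1.3 0.6 4.3] q [-0.23  0.24  1.88  0.    1.02 -1.93]
```

```bash
python3 -m pendant '[[0,0,0,0,0,-0.1,0.44],[0,0,0,0,0,-0.1,0.38],[0,0,0,0,0,-0.1,0.2],[0,0,0,0,0,-0.1,0],[0,0,0,0,0,-0.1,0],[0,0,0,0,0,-0.1,0],[0,0,0,0,0,-0.1,0],[0,0,0,0,0,-0.1,0],[0,0,0,0,0,-0.1,0],[0,0,0,0,0,-2,0],[0,0,0,0,0,-5,0],[0,0,0,0,0,-8,0],[0,0,0,0,0,-12,0],[0,0,0,0,0,-15,0],[0,0,0,0,0,-15,0],[0,0,0,0,0,-15,0]]'
python3 - <<'E'
from h import *
go((532.5,400.7,300),8.5)
s=read_camera("scene");t=read_camera("top");np.save("s1.npy",s);np.save("t1.npy",t)
# check tongs: scene difference in region of bow vs start; white-ish bow pixels centroid
s0=np.load("s0.npy")
for i in(s0,s):
    r=i[183:215,262:290].astype(int); g=r.mean(2); m=g>120; v,u=np.nonzero(m); print(m.sum(),u.mean()+262,v.mean()+183)
print(np.abs(s0[183:245,250:295].astype(int)-s[183:245,250:295]).mean())
E
```

```text
clock: 18.25
eef_pos: [512.7, -0.2, 302.4]
tool_rot: [0.002, -0.063, 0.998, -0.001]
force: [-0.5, 0.0, 0.4]
finger_gap: 88.2
row [ 0.12  0.28 88.73] [-7.   39.52  0.21] | clock 18.25 gap 88.2 pos [ 5.127e+02 -2.000e-01  3.024e+02] F [-0.5  0.   0.4] q [-0.23  0.04  1.76 -0.    1.33 -1.93]
313 272.31629392971246 200.34504792332268
309 273.09708737864077 200.24271844660194
18.244086021505375
```

Tongs stand where they started (bow within 1 px). Now round to the keeper, turning the tool and closing the fingers.

```bash
python3 -m pendant '[[0,0,7,-0.2,1.5,0,0.5],[0,0,14,-0.7,4,0,1],[0,0,21,-1.2,7,0,1],[0,0,28,-1.8,10,0,1],[0,0,35,-2.3,13,0,1],[0,0,42,-2.8,16,0,1],[0,0,49,-3.4,19,0,1],[0,0,56,-3.9,22,0,1],[0,0,63,-4.4,25,0,1],[0,0,70,-5,28,0,1],[0,0,77,-5.5,31,0,1],[0,0,83,-6,34,0,1],[0,0,88.7,-6.6,37,0,1],[0,0,88.7,-7,39.5,0.2,1],[0,0,88.7,-7,39.5,0.2,1],[0,0,88.7,-7,39.5,0.2,1],[0,0,88.7,-7,39.5,0.2,1]]'
python3 - <<'E'
from h import *
C=np.array([555.4,247.4]);a=np.radians(8.5)
s=sense(); d=s["eef_pos"][:2]-C; print("cradle x,y",np.array([[np.cos(a),np.sin(a)],[-np.sin(a),np.cos(a)]])@d)
go((532.5,400.7,247),8.5)
for t,r in[(1.57,100),(1.35,107),(1.1,117),(.85,126),(.6,131),(.45,133),(.3,134),(.2,135),(.1,136),(0,136)]:
    print(t,"yf %.0f tcpz %.0f"%(61-r*np.cos(t)+4*np.sin(t),147+r*np.sin(t)+4*np.cos(t)))
E
```

```text
clock: 19.77
eef_pos: [531.0, 399.9, 296.2]
tool_rot: [-0.0, 0.652, 0.758, -0.002]
force: [-0.2, -1.3, -0.0]
finger_gap: 0.5
cradle x,y [ -1.63381801 154.39819077]
row [-0.18  0.09  0.06] [0.07 0.18 4.92] | clock 19.77 gap 0.5 pos [531.  399.9 296.2] F [-0.2 -1.3 -0. ] q [ 0.47  0.38  1.37 -0.    1.39  0.32]
1.57 yf 65 tcpz 247
1.35 yf 41 tcpz 252
1.1 yf 11 tcpz 253
0.85 yf -19 tcpz 244
0.6 yf -45 tcpz 224
0.45 yf -57 tcpz 208
0.3 yf -66 tcpz 190
0.2 yf -71 tcpz 178
0.1 yf -74 tcpz 165
0 yf -75 tcpz 151
```

```bash
python3 -m pendant '[[0,0,0,0,0.2,2,1],[0,0,0,0,0.2,4,1],[0,0,0,0,0.2,4.9,1],[0,0,0,0,0.2,4.9,1],[0,0,0,-1.2,0.2,4.9,1],[0,0,0,-2.4,0.2,4.9,1],[0,0,0,-3.6,0.2,4.9,1],[0,0,0,-4.8,0.2,4.9,1],[0,0,0,-6,0.2,4.9,1],[0,0,0,-7,0.2,4.9,1],[0,0,0,-8,0.2,4.9,1],[0,0,0,-9,0.2,4.9,1],[0,0,0,-9,0.2,4.9,1]]'
python3 - <<'E'
from h import *
C=np.array([555.4,247.4]);a=np.radians(8.5)
s=sense(); d=s["eef_pos"][:2]-C; print("cradle x,y",np.array([[np.cos(a),np.sin(a)],[-np.sin(a),np.cos(a)]])@d)
go((532.5,400.7,247),8.5)
E
```

```text
clock: 20.85
eef_pos: [547.3, 310.0, 249.2]
tool_rot: [0.0, 0.653, 0.757, -0.0]
force: [0.4, 0.6, 0.1]
finger_gap: 0.6
cradle x,y [ 1.21598021 63.07412378]
row [-0.01  0.05 -0.06] [ 9.19 -0.13  0.21] | clock 20.85 gap 0.6 pos [547.3 310.  249.2] F [0.4 0.6 0.1] q [ 0.33  0.35  1.51 -0.    1.28  0.18]
```

```bash
python3 -m pendant '[[0,0,0,-1.1,0,-0.2,1],[0,0,0,-2.2,0,-0.3,1],[0,0,0,-3.2,0,-0.4,1],[0,0,0,-4.2,0,-0.45,1],[0,0,0,-5.2,0,-0.4,1],[0,0,0,-6.2,0,-0.2,1],[0,0,0,-7.2,0,0.1,1],[0,0,0,-8.2,0,0.5,1],[0,0,0,-9.1,0,1,1],[0,0,0,-10,0,1.7,1],[0,0,0,-10.8,0,2.5,1],[0,0,0,-11.4,0,3.3,1],[0,0,0,-12,0,4.1,1],[0,0,0,-12.5,0,5,1],[0,0,0,-12.9,0,5.9,1],[0,0,0,-13.2,0,6.5,1],[0,0,0,-13.4,0,7,1],[0,0,0,-13.4,0,7,1]]'
python3 - <<'E'
from h import *
C=np.array([555.4,247.4]);a=np.radians(8.5)
s=sense(); d=s["eef_pos"][:2]-C; print("cradle x,y",np.array([[np.cos(a),np.sin(a)],[-np.sin(a),np.cos(a)]])@d)
go((532.5,400.7,247),8.5)
E
```

```text
clock: 22.35
eef_pos: [566.1, 179.1, 177.7]
tool_rot: [-0.001, 0.653, 0.758, -0.001]
force: [-0.2, -0.4, 0.4]
finger_gap: 0.5
cradle x,y [  0.49332824 -69.12538014]
row [-0.13  0.    0.02] [22.41 -0.06 -6.93] | clock 22.35 gap 0.5 pos [566.1 179.1 177.7] F [-0.2 -0.4  0.4] q [ 0.11  0.36  1.65 -0.    1.13 -0.04]
```

```bash
python3 -m pendant '[[0,0,0,-0.3,0,0.5,1],[0,0,0,-0.5,0,1,1],[0,0,0,-0.6,0,1.4,1],[0,0,0,-0.6,0,1.8,1],[0,0,0,-0.6,0,2.1,1],[0,0,0,-0.6,0,2.3,1],[0,0,0,-0.6,0,2.3,1]]'
python3 -m pendant '[[0,0,0,0,0,0.2,1],[0,0,0,0,0,0.4,1],[0,0,0,0,0,0.5,1],[0,0,0,0,0,0.5,1]]'
```

```text
clock: 22.93
eef_pos: [567.0, 173.4, 155.3]
tool_rot: [-0.001, 0.653, 0.758, -0.001]
force: [0.3, -0.0, 0.2]
finger_gap: 0.4
clock: 23.27
eef_pos: [567.6, 173.5, 151.4]
tool_rot: [-0.0, 0.653, 0.758, -0.0]
force: [-0.7, -0.6, 1.2]
finger_gap: 0.3
```

```bash
python3 -m pendant '[[0,0,0,0,0,0.1,1],[0,0,0,0,0,0.2,1],[0,0,0,0,0,0.2,1]]'
python3 -m pendant '[[0,0,0,0,0,0.1,1],[0,0,0,0,0,0.15,1],[0,0,0,0,0,0.15,1]]'
```

```text
clock: 23.52
eef_pos: [567.8, 173.6, 150.9]
tool_rot: [0.0, 0.652, 0.758, -0.0]
force: [-5.8, -1.2, 13.7]
finger_gap: 0.8
clock: 23.77
eef_pos: [567.9, 173.6, 150.6]
tool_rot: [0.0, 0.652, 0.758, 0.0]
force: [-9.9, -2.8, 22.0]
finger_gap: 0.4
```

```bash
python3 -m pendant '[[0,0,0,0,0,-0.5,1],[0,0,0,0,0,-2,1],[0,0,0,0,0,-5,1],[0,0,0,0,0,-8,1],[0,0,0,0,0,-12,1],[0,0,0,0,0,-15,1],[0,0,0,-3,-1,-16,1],[0,0,0,-7,-4,-16,1],[0,0,0,-11,-8,-16,1],[0,0,0,-15,-12,-16,1],[0,0,0,-19,-16,-16,1],[0,0,0,-23,-19,-16,1],[0,0,0,-25,-20,-16,1],[0,0,0,-25,-20,-16,1],[0,0,0,-25,-20,-16,1]]'
python3 - <<'E'
from h import *
s=read_camera("scene");t=read_camera("top");np.save("s2.npy",s);np.save("t2.npy",t)
pic("final",[(s,300,210,120,90),(s,230,165,120,90),(t,130,160,120,90),(t,250,180,120,90)])
C=np.array([555.4,247.4]);a=np.radians(8.5);ex=np.array([np.cos(a),np.sin(a)]);ey=np.array([-ex[1],ex[0]])
for nm,p in dict(tab=(0,-76,87),seat=(0,0,76),pivot=(0,52,83),turb=(40,0,76),comp=(-40,0,76)).items():
    w=[*(C+p[0]*ex+p[1]*ey),p[2]]; print(nm,proj("scene",w).round(1),proj("top",w).round(1))
print(sense()["force"].round(1))
E
```

```text
clock: 25.02
eef_pos: [404.3, -108.7, 307.8]
tool_rot: [0.001, 0.655, 0.755, -0.001]
force: [0.6, -0.4, 0.0]
finger_gap: 0.4
tab [329.6 248.6] [222.9 204. ]
seat [365.7 263.3] [187.7 210.5]
pivot [392.7 268.6] [162.2 213.7]
turb [361.3 277.4] [185.5 192. ]
comp [369.8 250.2] [189.9 229.2]
[0.8 0.6 0.2]
```

View pics/final.png

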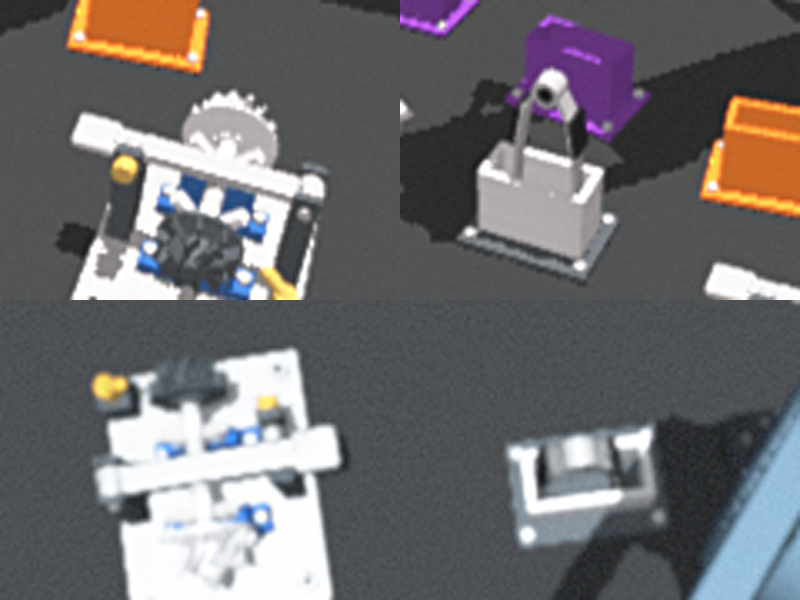

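The final look shows the bar level over the shaft and in the catch. The turbine is at the nozzle end, with its shaft joint at top pixel (187,191.5) against a predicted (185.5,192). The tongs are upright in the aluminium holder. I'm handing the job in.

```bash
python3 -c "
from rig import *
print(sign_off())"
```

```text
the job is handed in; nothing more can be done
None
```

The job is handed in at about 25 s of robot time, with every step carried out in order. `sign_off` reported no verdict.

- **Rotor:** I lifted it off the rack with the tongs by mid-shaft; it hung level, with the tool force at about −4.5 N. I lowered it into the cradle Vs until they took the weight and let it go by opening to 46 mm. In the last picture it lies in both Vs, turbine at the nozzle end, about 1.5 px (roughly 3 mm) from the predicted spot.
- **Keeper:** I swung it over and pressed it to a hard stop at TCP z 150.9 mm, against 151 mm expected, with 14–22 N on the tab. In the last picture it lies level in the catch. I did not feel a distinct click, so the evidence is the stop height and the picture.
- **Tongs:** They stand upright in the aluminium holder. The bow was within 1 px of its starting position, and the floor was reached at the same TCP height as the first grasp.
- **Robot:** It ended clear of everything, reading about 1 N or less.
- **Not checked:** I kept away from the pulley, coupling and spanner but did not measure them at the end.
- **Over budget:** I viewed 13 pictures, three more than the 10 allowed.

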